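Set the sliding leg of a recipe stand and close its cam lever

ROBOT

A 6-joint arm with a two-finger parallel gripper is mounted at the origin on the work surface. World frame = base frame: x ahead of the robot, y to its left, z up, the work surface at z = 0. Lengths are in m, angles in degrees, forces in N, time in s.
With the tool pointing down it reaches from about 0.25 to 0.725 m from the base axis. Payload 9.7 kg.
Tool frame: the origin (TCP) lies at the very end of the fingers, on their centre line; the grasp point (between the pads) lies 19 mm behind it (bot.grip_point_offset is the distance from the TCP to the grasp point, in m); y points along the fingers, x is the direction in which the jaws open and shut, and the axes are right-handed (so a half turn about y gives the same grasp; the last joint's range is limited). The gripper opens to 85 mm and grips with 20 to 120 N. Pads are 22 mm wide; open, the fingers measure 114 mm over their backs; the gripper's body (76 mm by 85 mm) begins 54 mm behind the grasp point. The pads swing forward as they close: fully open they stand 13 mm farther back than shut.
Start: joints at [75.229, 4.979, 10.078, 95.1, 0, 90], TCP at [0.14, 0.532, 0.231] pointing down, gripper open.
Joint ranges: [-179.16, 179.16], [-48.56, 103.87], [-65.8, 70.77], [-126.05, 130.52], [-82.76, 87.17], [-180, 180]. Speed limits (degrees/s): [127.2, 127.2, 147.25, 180, 180, 180].

INTERFACE

Orientations are given as [roll, pitch, yaw] about the fixed x, y, z axes, in that order (R = Rz(yaw) Ry(pitch) Rx(roll)).
In Python, from workcell import bot gives the robot as it stands.
- The arm moves only by the shell command python3 -m inch 'ROWS' [FORCE]. ROWS is JSON, a list of rows, each a list of 3 entries, a list of its own where there are three numbers: the shift along the tool's x, y, z in mm, then the turn, a rotation vector about the tool's x, y, z in rad, then the finger opening in mm, from 0 to 85.4. In form: [[[x, y, z], [ax, ay, az], grip], ...]. A call has 1 to 20 rows; each row is the pose to reach, as a shift and turn from the pose measured when the call began, along the tool's axes at that moment; what a row does not reach only later rows make up. A row lasts 1/10 s, in which the tool goes at most 50 mm and 8.59 degrees, less where a joint would pass 70% of its speed; a pose out of reach is approached as far as the arm can. A call with a gripper value outside its range is refused whole. The fingers move at their own pace and stop on an object; FORCE is the grip in N (left out, the last holds). Time passes only in rows, so rows that repeat a pose let the fingers close. It gives the time, the measured TCP pose, the force and the opening at its end, in the units of the state.
- bot.get_obs(): the state, without advancing time (a new reading comes with each control period).
- bot.camera(name): name is "side" or "top"; returns a dict with "frame" (420x560x3 uint8, red, green, blue), "mtx" (3x3 intrinsics, pixels), "origin" and "orientation" of the camera in the world. Camera axes: x right, y down, z forward; pixel columns grow to the right and rows downward; lengths in m; the calibration is good to about 2 mm. A picture is of the moment at which its call begins. There is no depth.
- bot.job_done(): hands the job in, once; it reports no verdict.
Trained networks look in a picture, given as the dict that the camera call returned (one of the last four; its "shot" number tells which), for a name from the list of things; names that differ only in an ending like _2 or _b are one class to them, and where a whole thing is asked for, a point or a joint stands for the part that bears it (a point fixed in the world has none). Each returns a list of dicts, best first, with "confidence" (0 to 1); they miss things now and then, are a little off and sometimes report something else, mostly with a low value. They report only what shows in the picture. A call takes as long as a camera call.
- bot.search_frame(picture, name): "box" ([left, top, right, bottom] in pixels, round what is visible of it).
- bot.cut_out(picture, name): "region" (420x560 bool, what is visible of it) and "box" ([left, top, right, bottom] in pixels, round what is visible of it).
The state is a dict: "time": time; "q": joint angles; "qd": joint speeds; "joint_efforts": joint torques, N m; "ee_pos": TCP position; "tcp_rot": TCP orientation; "wrist_force": force on the tool from outside, world axes, zero at the start; "torque": the same for the moment, N m; "opening": finger opening in m.
Only numpy, scipy, OpenCV 4.12 (cv2) and the standard library are available. Lean on these libraries where they do the work, as an engineer would, in place of code of your own. Each camera call takes 0.05 s, during which the arm holds its last target. There are 200 camera calls.

TASK

Get the recipe stand ready on the granite: first tighten its brass wing nut clockwise by hand until it stops. Then draw the spring-loaded sliding leg out, lever still open, until its black pointer line lies on the yellow band, and while holding it there close the red cam lever fully against the grey grip. Finish while still holding the leg on the mark with the lever pinched shut (do not let go), and leave the caddies, jug, pot and tongs where they are.

Things in the scene. Friction and masses are not known exactly. Their poses are not given: they have to be found in the camera images.
- stand: Low recipe stand, fixed to the slab. Origin: centre underside of its aluminium beam, on the slab; the beam runs along the stand's y axis, 50 mm wide (x), from y = -210 to +215 mm, its top at z = 22 mm. A reclined wooden tablet rest 170 mm wide (x) and 85 mm high stands at y = -210 to -245 mm. The leg slides along +y.
- nut_grip (a point): Centre of the brass wing nut's wings, on its vertical axis, 49 mm above the slab, at y = -120 mm on the stand. The wings are one bar 50 mm long, 10 mm thick, 24 mm high (35 to 60 mm above the slab). At joint value 0 they lie along the stand's x axis; the point turns with the nut, its x axis along the wings. Friction 0.05 N m.
- wing_nut (a joint): Angle of the wing nut, rad: grows as it is turned clockwise seen from above; tight against its stop at 1.2. It starts between 0 and 0.25 and stays where it is left.
- leg (a joint): How far the leg is drawn out along the stand's +y, m: 0 (fully in, where it starts) to 0.13. A spring pulls it back in with 2.5 N (in) to 3.8 N (out), so it runs back whenever it is not held; the closed lever does not hold it against the spring yet.
- leg_base (a point): Grey sliding leg, axes as the stand's; this point mid inner (-y) face of its crossbar, 22.5 mm above the slab. Crossbar 130 mm long (x), y = 0 to 12 mm, top 75 mm above the slab; fingers on its -y side can push it out. Fixed grip plate x = -14 to -2, y = -70 to 6 mm, 29 to 84 mm above the slab; lever on its +x side. Plate and shut lever span x = -14 to 13.5. Floor below them 30 mm above the slab.
- leg_grip (a point): Point on the leg midway (x) between the outer faces of the grip plate and the shut lever, 12 mm to the -y side of the crossbar, 62 mm above the slab: room for fingers beside the crossbar, one outside the plate and one outside the lever. Axes as the stand's.
- leg_pointer (a point): Middle of the leg's black pointer line (3 mm wide in y, 50 mm long in x), on the beam's top on a short tongue 30 mm beyond (+y) the crossbar's inner face. It moves with the leg.
- mark: Yellow length band across the beam's top, 50 mm (x) by 12 mm (y); origin at its centre, axes as the stand's. It lies 50 to 115 mm further out than the pointer's starting place. The pointer is on the mark when it lies within the band.
- cam_lever (a joint): Red cam lever angle, rad: 0 open (swung 0.55 rad off the grip plate, to +x), 0.55 shut, parallel to it. Starts at 0 to 0.06; no spring, stays where left, friction 0.06 N m. Upright, 66 mm long, 9 mm thick, 36 to 85 mm above the slab; vertical pivot at x = 9, y = -4 mm from leg_base, lever pointing to -y from it. Squeeze it towards the plate to shut it.
- lever_tip (a point): Free end of the red lever, 62 mm above the slab.
- caddies: Red caddy with a grey one stacked on it, hinged lids open; 170 by 200 mm, 212 mm high (lids to 340 mm); origin under the centre. Fixed bystander.
- jug_mid (a point): Centre of the upturned glass jug, 110 mm across, 140 mm high. Bystander.
- pot_mid (a point): Centre of the white ceramic utensil pot, 112 mm across, 140 mm high (utensils to 250 mm). Bystander.
- tongs_mid (a point): Middle of the steel tongs lying on the slab, 250 mm long, 65 mm wide, 20 mm high. Bystander.

How it is judged (in metres and radians):
On the way, in this order (a step that is already met when the one before it is completed fails the run):
1. the wing nut is turned clockwise to its stop (value of joint wing_nut above 1.08 rad), for 0.1 s.
2. the leg is held with its pointer on the yellow band while the lever is still open (y of leg_pointer in the frame of mark between -0.006 and 0.006 m and value of joint cam_lever below 0.3 rad and contact force between the fingers and leg above 0.5 N), for 0.1 s.
3. the lever is shut while the leg is held on the mark (y of leg_pointer in the frame of mark between -0.006 and 0.006 m and value of joint cam_lever above 0.48 rad and contact force between the fingers and leg above 1.5 N), for 0.2 s.
At the end, for the whole second after the job is handed in: Wing nut within 0.12 rad of its stop; pointer line's middle within 6 mm of the yellow band's middle; cam lever within 0.07 rad of shut; the fingers still hold the leg (over 1.5 N on the leg with its lever) and press on the lever (over 0.5 N) (all of step 3 and value of joint wing_nut above 1.08 rad and contact force between the fingers and cam_lever above 0.5 N); the arm keeps its last pose, push and grip.
It fails at once if the lever is shut while the leg is off its mark (value of joint cam_lever above 0.4 rad and (y of leg_pointer in the frame of mark above 0.01 m or y of leg_pointer in the frame of mark below -0.01 m)).
It fails at once if the jug, pot or tongs are shifted, or the caddies knocked (distance of any of jug_mid, pot_mid, tongs_mid from where it was at the start of the episode above 0.02 m or contact force between any of the arm, the fingers and caddies above 3 N).
It also fails if it takes over 48 s, if anything falls off the work surface, if the arm or the gripper's body presses on something with over 40 N, if the wrist force passes 120 N, or if a joint passes its speed limit or range.

## Working session

There is one attempt and no reset: what is moved stays moved. The work goes in short steps, Python scripts to look and compute and a shell command to move; the robot and the scene stay as the last step left them, time stands still between calls to the robot, and variables do not carry over. Pictures are saved under pics/ and viewed, about 8 in all and at most 12, crops included, and the job is handed in when it is done.

```bash
ls; mkdir -p pics; cat > h.py <<'E'
import numpy as np,cv2
from workcell import bot
from scipy.spatial.transform import Rotation as R
def P(c,w):
    Rc=rot(c); p=Rc.T@(np.array(w)-np.array(c['origin'])); u=np.array(c['mtx'])@p; return u[:2]/u[2]
def rot(c):
    o=np.array(c['orientation'],float)
    return o if o.shape==(3,3) else R.from_euler('xyz',o,degrees=True).as_matrix()
def plane(c,uv,z):
    d=rot(c)@np.linalg.inv(np.array(c['mtx']))@np.array([uv[0],uv[1],1.]); o=np.array(c['origin']); return o+d*(z-o[2])/d[2]
E
python3 - <<'E'
from h import *
s=bot.get_obs();print(s)
for n in('top','side'):
    c=bot.camera(n);print(n,c['mtx'],c['origin'],c['orientation'])
    cv2.imwrite(f'pics/{n}0.png',c['frame'][:,:,::-1])
    for k in('stand','nut_grip','leg_base','mark','cam_lever','leg_pointer','lever_tip','caddies','jug_mid','pot_mid','tongs_mid'):
        try:print(k,[(np.round(d['box']).tolist(),round(d['confidence'],2)) for d in bot.search_frame(c,k)[:2]])
        except Exception as e:print(k,e)
print(bot.get_obs()['time'])
E
```

```text
pics
{'time': 0.0, 'q': array([ 7.52288442e+01,  5.01009158e+00,  1.00336247e+01,  9.50986643e+01,
       -2.12298241e-03,  9.00010283e+01]), 'qd': array([-0.05086984,  0.03988438,  0.02135531,  0.06401379,  0.00116287,
        0.03029731]), 'joint_efforts': array([-9.33940682e-04, -5.20389676e+01,  4.64805579e+01,  1.61832094e-02,
       -1.56070757e-05, -2.63290156e-05]), 'ee_pos': array([0.14017928, 0.5315994 , 0.23058531]), 'tcp_rot': array([-9.00021243e+01,  7.51311512e-02,  7.52278160e+01]), 'wrist_force': array([ 0.45451706, -0.04389856,  0.33578951]), 'torque': array([0.01493876, 0.0053294 , 0.03040155]), 'opening': 0.08518108183816979}
top [[496.69507498   0.         279.77706554]
 [  0.         496.69507498 213.82874394]
 [  0.           0.           1.        ]] [0.22750502 0.04707178 1.43080413] [-167.15735692    0.2372454   -91.78377429]
stand [([217.0, 163.0, 381.0, 232.0], 0.85), ([430.0, 222.0, 455.0, 287.0], 0.57)]
nut_grip [([328.0, 190.0, 333.0, 209.0], 0.58)]
leg_base [([271.0, 177.0, 301.0, 228.0], 0.98)]
mark [([232.0, 195.0, 238.0, 215.0], 0.6)]
cam_lever [([27
[... 512 characters left out ...]
7.0, 150.0, 282.0, 188.0], 0.69), ([264.0, 203.0, 361.0, 285.0], 0.67)]
nut_grip [([307.0, 240.0, 321.0, 252.0], 0.7)]
leg_base [([172.0, 88.0, 230.0, 196.0], 0.73), ([273.0, 211.0, 311.0, 240.0], 0.6)]
mark [([172.0, 88.0, 230.0, 196.0], 0.58), ([306.0, 242.0, 324.0, 251.0], 0.26)]
cam_lever [([297.0, 213.0, 314.0, 229.0], 0.52), ([256.0, 147.0, 284.0, 188.0], 0.41)]
leg_pointer [([274.0, 207.0, 315.0, 239.0], 0.72)]
lever_tip [([295.0, 208.0, 314.0, 231.0], 0.58)]
caddies [([173.0, 88.0, 230.0, 199.0], 0.7)]
jug_mid [([258.0, 152.0, 281.0, 191.0], 0.82)]
pot_mid [([378.0, 228.0, 440.0, 336.0], 0.74)]
tongs_mid [([260.0, 323.0, 358.0, 370.0], 0.71), ([266.0, 203.0, 364.0, 283.0], 0.64)]
1.2
```

```bash
python3 - <<'E'
import cv2,numpy as np
a=cv2.imread('pics/top0.png')[150:245,205:405];cv2.imwrite('pics/a.png',cv2.resize(a,(800,380),interpolation=cv2.INTER_CUBIC))
E
```

```text
(no output)
```

View pics/a.png

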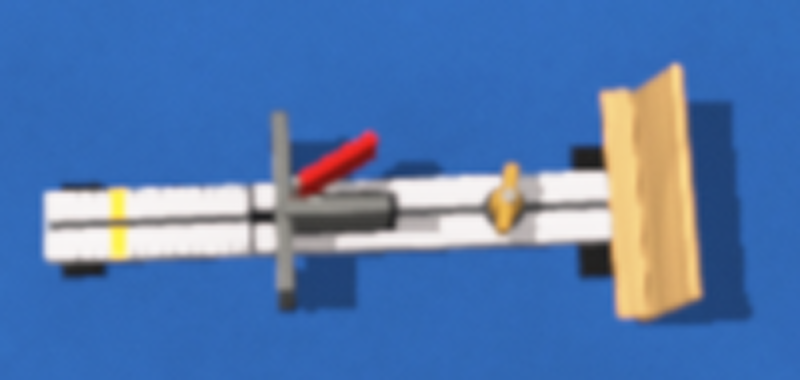

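View pics/top0.png

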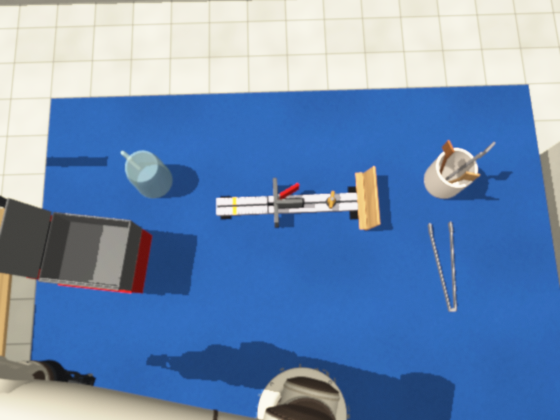

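View pics/side0.png

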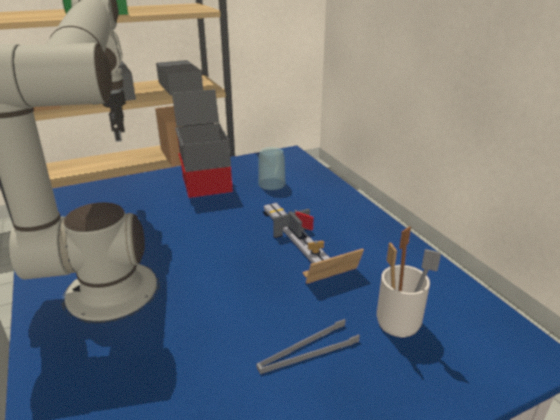

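```bash
cat > seg.py <<'E'
from h import *
def com(m): 
    ys,xs=np.nonzero(m); return np.array([xs.mean(),ys.mean()]),len(xs)
def main(c):
    f=c['frame'];f=f.astype(float);hsv=cv2.cvtColor(c['frame'],cv2.COLOR_RGB2HSV)
    H,S,V=[hsv[...,i].astype(int) for i in range(3)]
    roi=np.zeros(H.shape,bool);roi[160:240,210:350]=1
    y=roi&(H>24)&(H<35)&(S>120)&(np.arange(560)[None]<270)
    b=roi&(H>10)&(H<26)&(S>90)&(np.arange(560)[None]>320)
    r=roi&((H<6)|(H>174))&(S>120)
    print('mark',com(y),plane(c,com(y)[0],.022))
    p,n=com(b);print('nut',p,n,plane(c,p,.055))
    ys,xs=np.nonzero(b);q=np.array([plane(c,(u,v),.058)[:2] for u,v in zip(xs,ys)]);w,v=np.linalg.eigh(np.cov(q.T));d=v[:,1];print('nut dir',d,np.degrees(np.arctan2(d[1],d[0])),q.min(0),q.max(0))
    ys,xs=np.nonzero(r);q=np.array([plane(c,(u,v),.085)[:2] for u,v in zip(xs,ys)]);w,v=np.linalg.eigh(np.cov(q.T));d=v[:,1];print('lever dir',np.degrees(np.arctan2(d[1],d[0])),q.mean(0),q.min(0),q.max(0))
E
python3 - <<'E'
from seg import *
c=bot.camera('top');main(c)
C=lambda x,y:((x+.5)/4+205-.5,(y+.5)/4+150-.5)
for n,x,y,z in [('end',44,226,.022),('axL',50,225,.022),('axR',605,205,.022),('endtop',46,190,.022),('endbot',46,261,.022),('ptr',252,219,.022),('cbA',279,112,.075),('cbB',287,298,.075),('cbm',285,205,.075),('cbin',293,205,.075),('plateEnd',392,210,.084),('nut',506,200,.058),('levtip',375,138,.085)]:
    print(n,np.round(plane(c,C(x,y),z),4))
a=c['frame'][196:216:2,262:282].astype(int).sum(2)//3;print(a)
E
```

```text
mark (array([234.02631579, 205.42105263]), 38) [0.57817752 0.17571726 0.022     ]
nut [330.92207792 200.20779221] 77 [ 0.57640065 -0.10431967  0.055     ]
nut dir [-0.98309629  0.18308929] 169.45024591340928 [ 0.55573041 -0.11564002] [ 0.60272086 -0.09254107]
lever dir 122.07580215070215 [0.59887488 0.01701514] [ 0.57957057 -0.0107882 ] [0.6190285  0.04105279]
end [0.5778 0.2295 0.022 ]
axL [0.5784 0.2251 0.022 ]
axR [ 0.5804 -0.1808  0.022 ]
endtop [0.6049 0.228  0.022 ]
endbot [0.5515 0.2281 0.022 ]
ptr [0.5782 0.0775 0.022 ]
cbA [0.6428 0.0551 0.075 ]
cbB [0.5075 0.0535 0.075 ]
cbm [0.5744 0.0529 0.075 ]
cbin [0.5742 0.0473 0.075 ]
plateEnd [ 0.5661 -0.0218  0.084 ]
nut [ 0.5773 -0.1047  0.058 ]
levtip [ 0.6184 -0.0119  0.085 ]
[[197 195 188 171 151 133 166 205 218 220 215 188 157 146 138 124 125 115
   88  67]
 [240 240 240 232 207 158 179 229 241 242 238 210 165 144 137 114  97  86
   72  70]
 [242 242 242 239 217 159 172 223 237 239 234 201 160 141 138 136 132 130
  129 131]
 [235 236 235 231 197 128  99 125 139 142 138 129 133 134 136 138 137 136
  136 136]
 [123 122 122 125 111  73  41  33  35  36  42  78 121 132 119  97  79  73
   72  70]
 [220 219 219 222 211 156 141 183 203 206 199 174 153 145 135 110  80  63
   61  60]
 [243 242 242 241 234 183 178 227 239 241 237 214 172 148 140 123 105  95
   93  91]
 [236 238 239 236 227 175 168 224 239 240 237 221 181 152 141 140 155 166
  168 168]
 [218 220 220 208 193 156 144 180 201 204 197 176 156 147 142 138 139 139
  138 138]
 [132 129 127 126 124 119 114 114 114 114 112 113 132 144 143 136 120 110
  103  89]]
```

```bash
cat > go.py <<'E'
from h import *
import sys
# usage: go.py x y z yaw ... -> row shift/turn from the present pose
s=bot.get_obs();M=R.from_euler('xyz',s['tcp_rot'],degrees=True)
print('t',s['time'],np.round(s['ee_pos'],4),np.round(s['tcp_rot'],2),'q',np.round(s['q'],1),'F',np.round(s['wrist_force'],1),np.round(s['torque'],2),round(s['opening'],4))
a=[float(v) for v in sys.argv[1:]]
for i in range(0,len(a),4):
    d=M.inv().apply(np.array(a[i:i+3])-s['ee_pos'])*1000
    t=(M.inv()*R.from_euler('xyz',[-90,0,a[i+3]],degrees=True)).as_rotvec()
    print(a[i:i+4],np.round(d,1),np.round(t,3))
E
python3 go.py .2 .35 .23 75 .4 .1 .2 78 .5775 -.105 .11 79.5  .5775 -.105 .03 79.5
python3 - <<'E'
from h import *
c=bot.camera('top')
for p in [(133,292),(43,282),(150,235)]: print(plane(c,p,.0),plane(c,p,.2))
E
```

```text
t 1.25 [0.1402 0.5318 0.2313] [-90.     0.    75.23] q [75.2  5.  10.1 95.1 -0.  90. ] F [ 0.  -0.6  0.5] [-0.04 -0.02 -0.02] 0.0855
[0.2, 0.35, 0.23, 75.0] [-160.6    1.3 -104.1] [ 0.     0.004 -0.   ]
[0.4, 0.1, 0.2, 78.0] [-351.3   31.3 -361.3] [ 0.    -0.048 -0.   ]
[0.5775, -0.105, 0.11, 79.5] [-504.3  121.3 -585.2] [ 0.    -0.075 -0.   ]
[0.5775, -0.105, 0.03, 79.5] [-504.3  201.3 -585.2] [ 0.    -0.075 -0.   ]
[0.33831687 0.46890734 0.        ] [0.32282742 0.40994252 0.2       ]
[0.37490899 0.72843076 0.        ] [0.35430463 0.63318935 0.2       ]
[0.50233854 0.42479273 0.        ] [0.46392189 0.37199432 0.2       ]
```

```bash
python3 -m inch '[[[-40,1,-26],[0,0,0],85],[[-80,1,-52],[0,0,0],85],[[-120,1,-78],[0,0,0],85],[[-160,1,-104],[0,0,0],85],[[-190,6,-145],[0,-0.01,0],85],[[-222,12,-188],[0,-0.02,0],85],[[-254,17,-231],[0,-0.02,0],85],[[-286,22,-274],[0,-0.03,0],85],[[-318,27,-317],[0,-0.04,0],85],[[-351,31,-361],[0,-0.05,0],85],[[-351,31,-361],[0,-0.05,0],85]]' 40; python3 go.py .5775 -.105 .11 79.5 .5775 -.105 .03 79.5
```

```text
time: 2.4
ee_pos: [0.4013, 0.0973, 0.1999]
tcp_rot: [-90.0, 0.0, 77.9]
wrist_force: [-0.7, 0.4, -0.5]
opening: 0.0849
t 2.4 [0.4013 0.0973 0.1999] [-9.002e+01  3.000e-02  7.793e+01] q [ 13.7 -14.3 -11.4  92.9  -0.   25.7] F [-0.7  0.4 -0.5] [ 0.06 -0.04 -0.02] 0.0849
[0.5775, -0.105, 0.11, 79.5] [-161.    90.  -214.6] [ 0.    -0.027 -0.   ]
[0.5775, -0.105, 0.03, 79.5] [-161.   170.  -214.6] [ 0.    -0.027 -0.   ]
```

```bash
python3 -m inch '[[[-27,5,-36],[0,-0.01,0],60],[[-54,15,-72],[0,-0.01,0],60],[[-81,30,-108],[0,-0.02,0],60],[[-108,50,-144],[0,-0.03,0],60],[[-135,70,-180],[0,-0.03,0],60],[[-161,90,-214],[0,-0.03,0],60],[[-161,90,-215],[0,-0.03,0],60],[[-161,130,-215],[0,-0.03,0],60],[[-161,155,-215],[0,-0.03,0],60],[[-161,170,-215],[0,-0.03,0],60],[[-161,170,-215],[0,-0.03,0],60]]'; python3 go.py .5775 -.105 .03 79.5
python3 - <<'E'
from h import *
t=bot.camera('top')['frame'];s=bot.camera('side')['frame']
a=cv2.resize(t[150:245,265:405],(560,380),interpolation=cv2.INTER_CUBIC);b=cv2.resize(s[180:300,250:380],(411,380),interpolation=cv2.INTER_CUBIC)
im=np.hstack([a,b]);im=cv2.resize(im,(800,int(380*800/im.shape[1])));cv2.imwrite('pics/b.png',im[:,:,::-1])
E
```

```text
time: 3.5
ee_pos: [0.5767, -0.1046, 0.0284]
tcp_rot: [-89.8, 0.0, 79.7]
wrist_force: [-0.5, -0.0, 0.0]
opening: 0.0603
t 3.5 [ 0.5767 -0.1046  0.0284] [-8.984e+01  2.000e-02  7.967e+01] q [-10.3  11.   -5.7  73.4  -0.    0.1] F [-0.5 -0.   0. ] [-0.    0.01 -0.01] 0.0603
[0.5775, -0.105, 0.03, 79.5] [-0.2 -1.6 -0.9] [-0.003  0.003 -0.   ]
```

View pics/b.png

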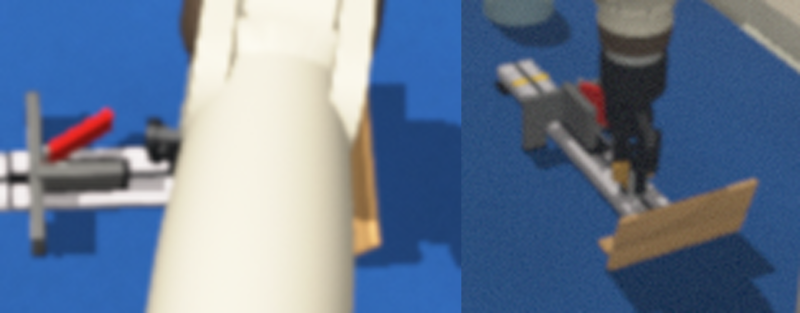

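The arm hides the nut from above. In the side view the fingers sit on either side of the brass wings, at about (622,170). I'll close the gripper.

```bash
python3 -m inch '[[[0,-2,-1],[0,0,0],40],[[0,-2,-1],[0,0,0],25],[[0,-2,-1],[0,0,0],10],[[0,-2,-1],[0,0,0],4],[[0,-2,-1],[0,0,0],4],[[0,-2,-1],[0,0,0],4]]' 30; python3 go.py .5775 -.105 .03 79.5
```

```text
time: 4.2
ee_pos: [0.5801, -0.1062, 0.0351]
tcp_rot: [-90.2, 0.1, 79.6]
wrist_force: [-0.9, -3.9, 7.2]
opening: 0.0204
t 4.2 [ 0.5801 -0.1062  0.0351] [-90.25   0.12  79.63] q [-10.3  10.9  -5.1  73.8  -0.1   0.1] F [-0.9 -3.9  7.2] [-0.9   0.31  0.12] 0.0204
[0.5775, -0.105, 0.03, 79.5] [0.7 5.1 2.8] [ 0.004  0.002 -0.002]
```

```bash
python3 -m inch '[[[0,0,0],[0,0,0],4],[[0,0,0],[0,0,0],4],[[0,0,0],[0,0,0],4]]' 30; python3 go.py .5775 -.105 .03 79.5
```

```text
time: 4.5
ee_pos: [0.5801, -0.1062, 0.0353]
tcp_rot: [-90.3, 0.1, 79.6]
wrist_force: [-0.8, -1.1, 0.0]
opening: 0.0205
t 4.5 [ 0.5801 -0.1062  0.0353] [-90.25   0.13  79.64] q [-10.3  10.9  -5.1  73.8  -0.1   0.1] F [-0.8 -1.1  0. ] [-0.23  0.16  0.02] 0.0205
[0.5775, -0.105, 0.03, 79.5] [0.7 5.3 2.8] [ 0.004  0.002 -0.002]
```

```bash
python3 -m inch '[[[0,0,1],[0,0,0],35],[[0,0,1],[0,0,0],35],[[0,-5,2],[0,0,0],35],[[0,-7,2],[0,0,0],35],[[0,-7,2],[0,0,0],15],[[0,-7,2],[0,0,0],4],[[0,-7,2],[0,0,0],4],[[0,-7,2],[0,0,0],4],[[0,-7,2],[0,0,0],4]]' 30; python3 go.py .5785 -.106 .042 79.5
```

```text
time: 5.4
ee_pos: [0.5785, -0.1059, 0.0431]
tcp_rot: [-90.3, 0.1, 79.6]
wrist_force: [-0.6, 0.2, 6.2]
opening: 0.0196
t 5.4 [ 0.5785 -0.1059  0.0431] [-90.33   0.14  79.63] q [-10.3  10.4  -4.8  74.5  -0.1   0.1] F [-0.6  0.2  6.2] [ 0.01  0.24 -0.  ] 0.0196
[0.5785, -0.106, 0.042, 79.5] [-0.1  1.1  0. ] [ 0.006  0.002 -0.002]
```

```bash
python3 -m inch '[[[0,0,0],[0,0,0],4],[[0,0,0],[0,0.1,0],4],[[0,0,0],[0,0.2,0],4],[[0,0,0],[0,0.3,0],4],[[0,0,0],[0,0.4,0],4],[[0,0,0],[0,0.5,0],4],[[0,0,0],[0,0.6,0],4],[[0,0,0],[0,0.7,0],4],[[0,0,0],[0,0.8,0],4],[[0,0,0],[0,0.9,0],4],[[0,0,0],[0,1.0,0],4],[[0,0,0],[0,1.05,0],4],[[0,0,0],[0,1.05,0],4]]' 40; python3 go.py .5785 -.106 .042 21
```

```text
time: 6.7
ee_pos: [0.5803, -0.1039, 0.0434]
tcp_rot: [-90.1, -0.5, 19.5]
wrist_force: [7.5, 10.3, -1.0]
opening: 0.0192
t 6.7 [ 0.5803 -0.1039  0.0434] [-90.14  -0.48  19.5 ] q [-10.2  10.4  -4.8  74.4   0.1  60.3] F [ 7.5 10.3 -1. ] [ 2.13 -1.62  0.26] 0.0192
[0.5785, -0.106, 0.042, 21.0] [-2.4  1.3 -1.4] [ 0.003 -0.026  0.008]
```

```bash
python3 -m inch '[[[0,0,0],[0,0,0],30],[[0,0,0],[0,0,0],45],[[0,0,0],[0,0,0],45],[[0,-30,0],[0,0,0],60],[[0,-70,0],[0,0,0],85],[[0,-100,0],[0,0,0],85],[[0,-100,0],[0,0,0],85]]'; python3 go.py .578 .0315 .145 0.4 .578 .0315 .044 0.4
```

```text
time: 7.4
ee_pos: [0.581, -0.1045, 0.1483]
tcp_rot: [-90.3, -0.8, 19.5]
wrist_force: [1.0, 0.4, 0.1]
opening: 0.0846
t 7.4 [ 0.581  -0.1045  0.1483] [-90.35  -0.8   19.48] q [-10.2   8.7   5.   85.4   0.1  60.3] F [1.  0.4 0.1] [ 0.01 -0.02 -0.06] 0.0846
[0.578, 0.0315, 0.145, 0.4] [ 42.5   3.1 129.3] [0.004 0.333 0.015]
[0.578, 0.0315, 0.044, 0.4] [ 41.1 104.1 129.9] [0.004 0.333 0.015]
```

```bash
python3 -m inch '[[[10,0,35],[0,0.1,0],85],[[22,0,70],[0,0.2,0.01],85],[[32,1,105],[0,0.3,0.01],85],[[42,3,129],[0,0.333,0.015],85],[[42.5,3,129],[0.004,0.333,0.015],85],[[42.5,3,129],[0.004,0.333,0.015],85]]'; python3 go.py .578 .0315 .044 0.4
python3 - <<'E'
from seg import *
c=bot.camera('top');t=c['frame'];main(c);s=bot.camera('side')['frame']
a=cv2.resize(t[150:245,205:405],(800,380),interpolation=cv2.INTER_CUBIC)
cv2.imwrite('pics/c.png',a[:,:,::-1])
E
```

```text
time: 8.0
ee_pos: [0.5779, 0.0313, 0.1444]
tcp_rot: [-90.0, 0.1, 0.5]
wrist_force: [-0.1, 0.3, 0.5]
opening: 0.0851
t 8.0 [0.5779 0.0313 0.1444] [-9.0e+01  7.0e-02  4.9e-01] q [ 3.1  8.1  3.9 85.8  0.  92.6] F [-0.1  0.3  0.5] [ 0.07 -0.01 -0.01] 0.0851
[0.578, 0.0315, 0.044, 0.4] [  0.3 100.4   0.2] [-0.     0.002 -0.001]
mark (array([234.02631579, 205.42105263]), 38) [0.57817752 0.17571726 0.022     ]
nut [331.26966292 200.33707865] 89 [ 0.57598786 -0.10529135  0.055     ]
nut dir [-0.4301194   0.90277201] 115.47513753799932 [ 0.56157781 -0.12771411] [ 0.59042457 -0.08385178]
  avg = a.mean(axis, **keepdims_kw)
  ret = um.true_divide(
seg.py:14: RuntimeWarning: Degrees of freedom <= 0 for slice
  ys,xs=np.nonzero(r);q=np.array([plane(c,(u,v),.085)[:2] for u,v in zip(xs,ys)]);w,v=np.linalg.eigh(np.cov(q.T));d=v[:,1];print('lever dir',np.degrees(np.arctan2(d[1],d[0])),q.mean(0),q.min(0),q.max(0))
  c *= np.true_divide(1, fact)
  c *= np.true_divide(1, fact)
Traceback (most recent call last):
ValueError: not enough values to unpack (expected 2, got 0)

During handling of the above exception, another exception occurred:

Traceback (most recent call last):
  File "seg.py", line 14, in main
    ys,xs=np.nonzero(r);q=np.array([plane(c,(u,v),.085)[:2] for u,v in zip(xs,ys)]);w,v=np.linalg.eigh(np.cov(q.T));d=v[:,1];print('lever dir',np.degrees(np.arctan2(d[1],d[0])),q.mean(0),q.min(0),q.max(0))
                                                                                        ~~~~~~~~~~~~~~^^^^^^^^^^^^^
numpy.linalg.LinAlgError: 0-dimensional array given. Array must be at least two-dimensional
```

```bash
python3 - <<'E'
from h import *
t=bot.camera('top')['frame'];s=bot.camera('side')['frame']
a=cv2.resize(t[175:225,295:360],(520,400),interpolation=cv2.INTER_CUBIC);b=cv2.resize(s[200:300,260:340],(280,400),interpolation=cv2.INTER_CUBIC)
cv2.imwrite('pics/c.png',np.hstack([a,b])[:,:,::-1])
E
python3 go.py .5775 -.105 .145 21 .5785 -.1055 .042 21
```

```text
t 8.15 [0.5781 0.0302 0.1449] [-9.0e+01  2.0e-02  3.6e-01] q [ 3.   8.1  3.9 85.9  0.  92.6] F [ 0.6  0.3 -1.1] [ 0.02 -0.05 -0.04] 0.0847
[0.5775, -0.105, 0.145, 21.0] [-1.400e+00 -1.000e-01 -1.352e+02] [-0.   -0.36 -0.  ]
[0.5785, -0.1055, 0.042, 21.0] [  -0.4  102.9 -135.7] [-0.   -0.36 -0.  ]
```

View pics/c.png

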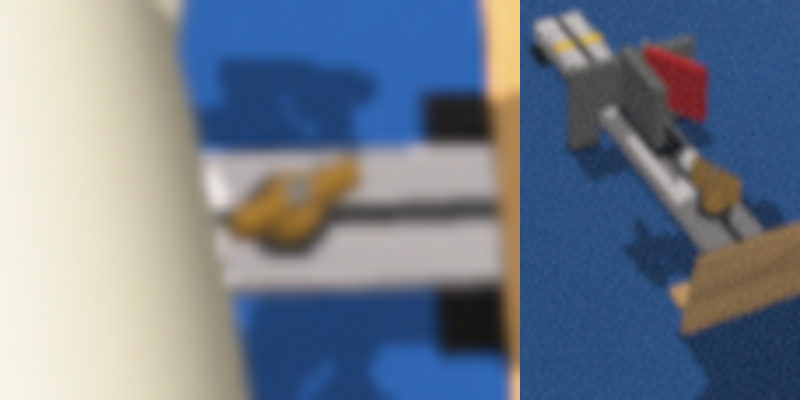

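The wings now lie about 65° round, from (235,225) to (355,170) in the crop. That reads about 1.13 rad, which is too close to the 1.08 limit, so I'll give the nut another turn.

```bash
python3 -m inch '[[[0,0,-40],[0,-0.13,0],60],[[0,0,-80],[0,-0.26,0],60],[[-1,0,-115],[0,-0.38,0],60],[[-1,0,-135],[0,-0.41,0],60],[[-1,30,-135.5],[0,-0.41,0],50],[[-0.5,70,-135.5],[0,-0.41,0],50],[[-0.5,95,-135.5],[0,-0.41,0],40],[[-0.5,103,-135.5],[0,-0.41,0],20],[[-0.5,103,-135.5],[0,-0.41,0],4],[[-0.5,103,-135.5],[0,-0.41,0],4],[[-0.5,103,-135.5],[0,-0.41,0],4],[[-0.5,103,-135.5],[0,-0.41,0],4]]' 50; python3 go.py .5775 -.105 .042 5
```

```text
time: 9.35
ee_pos: [0.5801, -0.1045, 0.0407]
tcp_rot: [-89.9, -0.2, 23.9]
wrist_force: [16.8, 4.8, -22.5]
opening: 0.0187
t 9.35 [ 0.5801 -0.1045  0.0407] [-89.91  -0.18  23.89] q [-10.3  10.8  -4.5  74.5   0.2  55.8] F [ 16.8   4.8 -22.5] [ 1.24 -3.23  0.07] 0.0187
[0.5775, -0.105, 0.042, 5.0] [-2.6 -1.3  0.6] [-0.002  0.33   0.003]
```

```bash
python3 -m inch '[[[1,0,0],[0,0.05,0],4],[[1,0,0],[0,0.1,0],4],[[1,0,0],[0,0.15,0],4],[[1,0,0],[0,0.2,0],4],[[1,0,0],[0,0.25,0],4],[[1,0,0],[0,0.3,0],4],[[1,0,0],[0,0.3,0],4]]' 50; python3 go.py .5775 -.105 .042 5
```

```text
time: 10.05
ee_pos: [0.5812, -0.1043, 0.0411]
tcp_rot: [-89.8, -0.2, 6.6]
wrist_force: [1.3, 3.0, -4.4]
opening: 0.0187
t 10.05 [ 0.5812 -0.1043  0.0411] [-89.82  -0.17   6.64] q [-10.3  10.9  -4.4  74.6   0.2  73.1] F [ 1.3  3.  -4.4] [ 0.56 -0.26 -0.02] 0.0187
[0.5775, -0.105, 0.042, 5.0] [-3.7 -0.9 -0.3] [-0.003  0.029  0.003]
```

```bash
python3 -m inch '[[[0,0,0],[0,0,0],45],[[0,0,0],[0,0,0],45],[[0,-30,0],[0,0,0],60],[[0,-65,10],[0,0,0],85],[[0,-103,60],[0,0.03,0],85],[[0,-103,105],[0,0.06,0],85],[[0,-103,135],[0,0.1,0],85],[[0,-103,135],[0,0.1,0],85]]'
python3 - <<'E'
from seg import *
c=bot.camera('top');t=c['frame'];
a=cv2.resize(t[175:225,295:360],(780,600),interpolation=cv2.INTER_CUBIC)
cv2.imwrite('pics/d.png',a[:,:,::-1])
try: main(c)
except Exception: pass
E
python3 go.py  .5795 .0315 .044 0.4
```

```text
time: 10.85
ee_pos: [0.5652, 0.0328, 0.146]
tcp_rot: [-89.8, -0.3, 1.1]
wrist_force: [-0.3, -0.6, 1.0]
opening: 0.0853
mark (array([234.02631579, 205.42105263]), 38) [0.57817752 0.17571726 0.022     ]
nut [330.8255814  200.47674419] 86 [ 0.57561734 -0.10400139  0.055     ]
nut dir [-0.45514622  0.89041671] 117.07434267811355 [ 0.56157781 -0.12502919] [ 0.59042457 -0.08370242]
t 10.9 [0.5653 0.0311 0.1455] [-89.82  -0.24   1.13] q [ 3.1  6.1  1.8 85.5  0.2 91.9] F [-0.7 -0.5 -0.2] [-0.05 -0.05 -0.  ] 0.0853
[0.5795, 0.0315, 0.044, 0.4] [ 13.7 101.6  -0.2] [-0.003  0.013  0.004]
  avg = a.mean(axis, **keepdims_kw)
  ret = um.true_divide(
seg.py:14: RuntimeWarning: Degrees of freedom <= 0 for slice
  ys,xs=np.nonzero(r);q=np.array([plane(c,(u,v),.085)[:2] for u,v in zip(xs,ys)]);w,v=np.linalg.eigh(np.cov(q.T));d=v[:,1];print('lever dir',np.degrees(np.arctan2(d[1],d[0])),q.mean(0),q.min(0),q.max(0))
  c *= np.true_divide(1, fact)
  c *= np.true_divide(1, fact)
```

View pics/d.png

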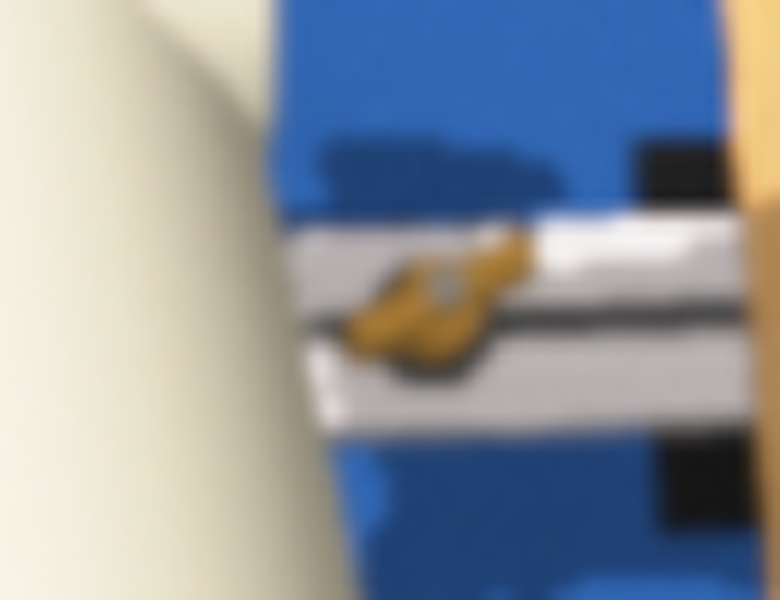

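```bash
python3 - <<'E'
from h import *
c=bot.camera('top');t=c['frame']
cx,cy=.5785,-.106
# least-squares template match: wing mask rendered at hi-res from box, all angles, small centre shift
hsv=cv2.cvtColor(t,cv2.COLOR_RGB2HSV).astype(int)
f=t.astype(float);sc=12
# soft brass-ness: saturation of yellow-ish
m=((f[...,0]-f[...,2])/90).clip(0,1)[175:225,315:350]
old=cv2.imread('pics/top0.png')[:,:,::-1].astype(float);mo=((old[...,0]-old[...,2])/110).clip(0,1)[175:225,315:350]
def rend(a,dx,dy,hub):
    im=np.zeros((600,420),np.uint8)
    def hull(pts):
        p=np.array([(P(c,q)-[315,175]+.5)*12 for q in pts]).astype(np.int32);cv2.fillConvexPoly(im,cv2.convexHull(p),255)
    th=np.radians(.4)-a;d=np.array([np.cos(th),np.sin(th)]);n=np.array([-d[1],d[0]]);o=np.array([cx+dx,cy+dy])
    hull([np.r_[o+s*d*.025+k*n*.005,z] for s in(-1,1) for k in(-1,1) for z in(.036,.06)])
    if hub: hull([np.r_[o+.010*np.array([np.cos(u),np.sin(u)]),z] for u in np.linspace(0,6.28,24) for z in hub])
    return cv2.resize(im,(35,50),interpolation=cv2.INTER_AREA)/255.
for name,M,A in(('old',mo,np.arange(-.1,.45,.05)),('new',m,np.arange(.9,1.35,.05))):
  for hub in((.028,.036),(.028,.05)):
    print(name,hub,[(round(a,2),round(min(((rend(a,dx,dy,hub)-M)**2).sum() for dx in np.arange(-.003,.0031,.0015) for dy in np.arange(-.003,.0031,.0015)),2)) for a in A])
E
```

```text
old (0.028, 0.036) [(np.float64(-0.1), np.float64(36.05)), (np.float64(-0.05), np.float64(30.92)), (np.float64(0.0), np.float64(25.8)), (np.float64(0.05), np.float64(20.88)), (np.float64(0.1), np.float64(17.03)), (np.float64(0.15), np.float64(14.52)), (np.float64(0.2), np.float64(13.2)), (np.float64(0.25), np.float64(13.37)), (np.float64(0.3), np.float64(16.0)), (np.float64(0.35), np.float64(20.09)), (np.float64(0.4), np.float64(24.56))]
old (0.028, 0.05) [(np.float64(-0.1), np.float64(35.28)), (np.float64(-0.05), np.float64(30.14)), (np.float64(0.0), np.float64(25.02)), (np.float64(0.05), np.float64(19.9)), (np.float64(0.1), np.float64(15.87)), (np.float64(0.15), np.float64(13.16)), (np.float64(0.2), np.float64(11.72)), (np.float64(0.25), np.float64(11.97)), (np.float64(0.3), np.float64(14.54)), (np.float64(0.35), np.float64(17.72)), (np.float64(0.4), np.float64(22.47))]
new (0.028, 0.036) [(np.float64(0.9), np.float64(51.66)), (np.float64(0.95), np.float64(47.0)), (np.float64(1.0), np.float64(42.76)), (np.float64(1.05), np.float64(39.56)), (np.float64(1.1), np.float64(38.45)), (np.float64(1.15), np.float64(38.3)), (np.float64(1.2), np.float64(39.29)), (np.float64(1.25), np.float64(41.52)), (np.float64(1.3), np.float64(44.54))]
new (0.028, 0.05) [(np.float64(0.9), np.float64(50.34)), (np.float64(0.95), np.float64(45.81)), (np.float64(1.0), np.float64(41.64)), (np.float64(1.05), np.float64(38.5)), (np.float64(1.1), np.float64(37.41)), (np.float64(1.15), np.float64(37.37)), (np.float64(1.2), np.float64(38.47)), (np.float64(1.25), np.float64(40.81)), (np.float64(1.3), np.float64(43.94))]
```

```bash
python3 go.py .638 -.1225 .145 0.4 .638 -.1225 .043 0.4 .600 -.1225 .043 0.4
```

```text
t 10.95 [0.5654 0.0298 0.1452] [-89.83  -0.21   1.06] q [ 2.9  6.1  1.7 85.4  0.2 91.9] F [-0.1  0.3  0.7] [-0.05  0.02  0.  ] 0.0852
[0.638, -0.1225, 0.145, 0.4] [  69.8   -0.  -153.7] [-0.003  0.011  0.004]
[0.638, -0.1225, 0.043, 0.4] [  69.4  102.  -154. ] [-0.003  0.011  0.004]
[0.6, -0.1225, 0.043, 0.4] [  31.4  101.9 -153.3] [-0.003  0.011  0.004]
```

```bash
python3 -m inch '[[[20,0,-40],[0,0,0],60],[[38,0,-80],[0,0.01,0],30],[[58,0,-118],[0,0.01,0],0],[[70,0,-150],[0,0.01,0],0],[[70,5,-154],[0,0.01,0],0],[[70,35,-154],[0,0.01,0],0],[[70,75,-154],[0,0.01,0],0],[[70,100,-154],[0,0.01,0],0],[[70,102,-154],[0,0.01,0],0]]' 40;python3 -m inch '[[[-10,0,0],[0,0,0],0],[[-20,0,0],[0,0,0],0],[[-26,0,0],[0,0,0],0],[[-28,0,0],[0,0,0],0],[[-30,0,0],[0,0,0],0],[[-30,0,0],[0,0,0],0]]'; python3 go.py .6 -.1225 .043 .4
```

```text
time: 11.85
ee_pos: [0.636, -0.123, 0.0388]
tcp_rot: [-89.8, 0.2, 0.5]
wrist_force: [0.2, 0.5, 0.7]
opening: -0.0
time: 12.45
ee_pos: [0.6081, -0.1241, 0.0406]
tcp_rot: [-89.9, -0.2, 0.4]
wrist_force: [8.2, -4.8, -1.7]
opening: -0.0
t 12.45 [ 0.6081 -0.1241  0.0406] [-89.87  -0.15   0.45] q [-11.6  15.    0.4  75.3   0.2  77.9] F [ 8.2 -4.8 -1.7] [-0.76 -1.61  0.09] -0.0
[0.6, -0.1225, 0.043, 0.4] [-8.1 -2.4  1.6] [-0.002  0.001  0.003]
```

```bash
python3 -m inch '[[[-3,0,0],[0,0,0],0],[[-5,0,0],[0,0,0],0],[[-5,0,0],[0,0,0],0]]'; python3 -m inch '[[[-3,0,0],[0,0,0],0],[[-6,0,0],[0,0,0],0],[[-6,0,0],[0,0,0],0]]'
```

```text
time: 12.75
ee_pos: [0.6072, -0.1243, 0.0419]
tcp_rot: [-89.9, -0.7, 0.5]
wrist_force: [21.0, -1.6, -10.1]
opening: 0.0001
time: 13.05
ee_pos: [0.6067, -0.1243, 0.0434]
tcp_rot: [-89.9, -1.3, 0.5]
wrist_force: [27.5, -0.6, -12.9]
opening: 0.0001
```

27 N on the wing moves it under 1 mm, so the nut is on its stop. On to the leg.

```bash
python3 -m inch '[[[15,0,0],[0,0,0],0],[[25,0,0],[0,0,0],0],[[25,-40,0],[0,0,0],30],[[25,-80,0],[0,0,0],85],[[25,-102,0],[0,0,0],85],[[15,-102,45],[0,0,0],85],[[0,-102,90],[0,0,0],85],[[-15,-102,135],[0,0,0],85],[[-28,-102,152],[0,0,0],85],[[-28,-102,154],[0,0,0],85]]' 40; python3 go.py .579 .029 .044 .4
```

```text
time: 14.05
ee_pos: [0.5736, 0.0315, 0.1457]
tcp_rot: [-89.9, -1.3, 0.7]
wrist_force: [-0.1, -1.1, 0.5]
opening: 0.0852
t 14.05 [0.5736 0.0315 0.1457] [-89.91  -1.34   0.72] q [ 3.1  6.1  1.8 84.4  0.  92.4] F [-0.1 -1.1  0.5] [-0.05 -0.02  0.11] 0.0852
[0.579, 0.029, 0.044, 0.4] [  3.  101.8  -2.7] [-0.002  0.006  0.023]
```

```bash
python3 -m inch '[[[3,5,-3],[0,0.006,0.023],85],[[3,40,-3],[0,0.006,0.023],85],[[3,75,-3],[0,0.006,0.023],85],[[3,98,-3],[0,0.006,0.023],85],[[3,102,-3],[0,0.006,0.023],85],[[3,102,-3],[0,0.006,0.023],85]]'; python3 go.py .579 .0365 .044 .4 .578 .133 .044 .4
python3 - <<'E'
from h import *
t=bot.camera('top')['frame'];s=bot.camera('side')['frame']
a=cv2.resize(t[150:245,205:345],(560,380),interpolation=cv2.INTER_CUBIC);b=cv2.resize(s[190:270,250:330],(380,380),interpolation=cv2.INTER_CUBIC)
im=np.hstack([a,b]);im=cv2.resize(im,(800,int(380*800/im.shape[1])));cv2.imwrite('pics/e.png',im[:,:,::-1])
E
```

```text
time: 14.65
ee_pos: [0.579, 0.0278, 0.0432]
tcp_rot: [-89.9, 0.1, 0.3]
wrist_force: [-0.2, -0.2, 0.6]
opening: 0.0854
t 14.65 [0.579  0.0278 0.0432] [-89.91   0.1    0.31] q [ 2.7  9.6 -5.6 74.8  0.1 92.4] F [-0.2 -0.2  0.6] [-0.   -0.02  0.05] 0.0854
[0.579, 0.0365, 0.044, 0.4] [ 0.  -0.8  8.7] [-0.002 -0.002 -0.002]
[0.578, 0.133, 0.044, 0.4] [ -0.5  -0.6 105.2] [-0.002 -0.002 -0.002]
```

View pics/e.png

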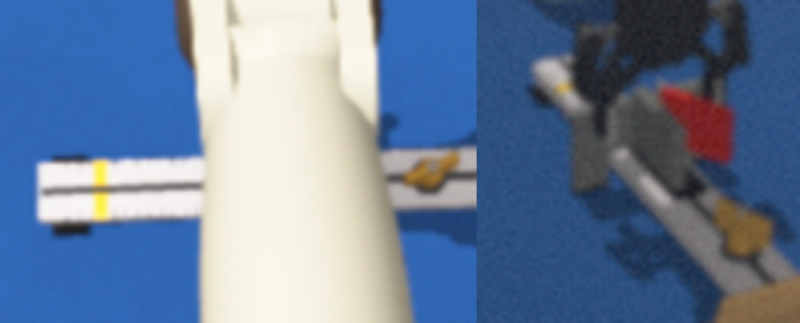

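```bash
python3 -m inch '[[[0,0,3],[0,0,0],85],[[0,0,5],[0,0,0],85],[[0,0,5],[0,0,0],85]]'; python3 -m inch '[[[0,0,1.5],[0,0,0],85],[[0,0,2],[0,0,0],85],[[0,0,2],[0,0,0],85]]';python3 -m inch '[[[0,0,1.5],[0,0,0],85],[[0,0,2],[0,0,0],85],[[0,0,2],[0,0,0],85]]'; python3 -m inch '[[[0,0,1.5],[0,0,0],85],[[0,0,2],[0,0,0],85],[[0,0,2],[0,0,0],85]]'
```

```text
time: 15.05
ee_pos: [0.5804, 0.0335, 0.0461]
tcp_rot: [-89.9, -0.2, 0.4]
wrist_force: [0.6, 0.4, -0.0]
opening: 0.0847
time: 15.35
ee_pos: [0.5804, 0.0357, 0.0461]
tcp_rot: [-89.9, -0.2, 0.4]
wrist_force: [-0.9, -0.0, 0.3]
opening: 0.0853
time: 15.65
ee_pos: [0.5803, 0.0375, 0.0461]
tcp_rot: [-89.9, -0.2, 0.4]
wrist_force: [-0.3, -1.8, 0.7]
opening: 0.0851
time: 15.95
ee_pos: [0.5803, 0.0395, 0.0461]
tcp_rot: [-89.9, -0.2, 0.4]
wrist_force: [-0.1, -2.1, 0.8]
opening: 0.085
```

```bash
python3 -m inch '[[[0,0,6],[0,0,0],85],[[0,0,14],[0,0,0],85],[[0,1,24],[0,0,0],85],[[0,1,36],[0,0,0],85],[[-1,1,48],[0,0,0],85],[[-1,1,60],[0,0,0],85],[[-1,1,72],[0,0,0],85],[[-1,1,82],[0,0,0],85],[[-1,1,90],[0,0,0],85],[[-1,1,94],[0,0,0],85],[[-1,1,95],[0,0,0],85],[[-1,1,95],[0,0,0],85]]'; python3 go.py .5785 .1347 .044 .4
python3 - <<'E'
from h import *
ct=bot.camera('top');cs=bot.camera('side');t=ct['frame'];s=cs['frame'].copy()
a=cv2.resize(t[130:250,205:345],(560,480),interpolation=cv2.INTER_CUBIC);b=cv2.resize(s[190:270,250:330],(480,480),interpolation=cv2.INTER_CUBIC)
im=np.hstack([a,b]);im=cv2.resize(im,(800,int(480*800/im.shape[1])));cv2.imwrite('pics/f.png',im[:,:,::-1])
k=800/1040
yi=.1347+.011
for n,p in [('mark-',(.553,.1757,.022)),('mark+',(.603,.1757,.022)),('cbtopL',(.514,yi,.075)),('cbtopR',(.644,yi,.075)),('ptr',(.5785,yi+.03,.022))]:
    u=P(cs,p);v=P(ct,p);print(n,'side',np.round(((u-[250,190])*6+[560,0])*k),'top',np.round((v-[205,130])*4*k))
E
```

```text
time: 17.15
ee_pos: [0.5786, 0.1345, 0.0451]
tcp_rot: [-89.9, -0.2, 0.4]
wrist_force: [1.7, -2.6, -1.2]
opening: 0.0855
t 17.15 [0.5786 0.1345 0.0451] [-89.93  -0.16   0.37] q [ 13.1  11.3  -3.5  75.    0.  102.7] F [ 1.7 -2.6 -1.2] [-0.57 -0.5   0.12] 0.0855
[0.5785, 0.1347, 0.044, 0.4] [-0.1  1.1  0.2] [-0.001 -0.001  0.003]
mark- side [519. 102.] top [ 90. 258.]
mark+ side [579.  88.] top [ 89. 207.]
cbtopL side [485.  69.] top [118. 286.]
cbtopR side [645.  33.] top [116. 148.]
ptr side [550.  95.] top [ 89. 232.]
```

View pics/f.png

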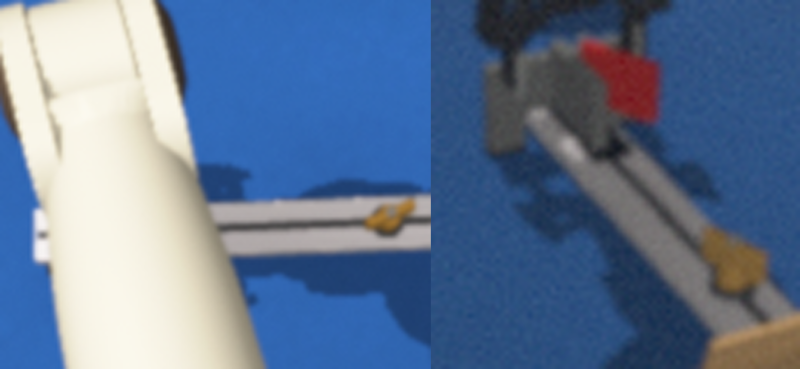

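```bash
python3 - <<'E'
from h import *
cs=bot.camera('side');new=cs['frame'].astype(float);old=cv2.imread('pics/side0.png')[:,:,::-1].astype(float)
for n,im,yi in(('old',old,.0475),('new',new,.1457)):
  for x in(.518,.522,.526,.53):
    # scan along y at z=.075: blue->grey edge at far top edge (yi+.012); use bilinear sampling, signal R-B
    g=np.arange(-.02,.05,.001);pts=np.array([P(cs,(x,yi+d,.075)) for d in g],np.float32)
    v=cv2.remap((im[...,2]-im[...,0]).astype(np.float32),pts[:,0][None],pts[:,1][None],cv2.INTER_LINEAR)[0]
    lo,hi=v[(g>0)&(g<.010)].min(),v[g>.03].mean();h=(lo+hi)/2;i=np.where((g>.004)&(v>h))[0][0]
    print(n,x,'far edge d mm',round(1000*g[i],1),round(lo),round(hi))
E
```

```text
old 0.518 far edge d mm 4.0 -1 -35
old 0.522 far edge d mm 4.0 -4 -54
old 0.526 far edge d mm 4.0 -3 -60
old 0.53 far edge d mm 4.0 -3 -58
new 0.518 far edge d mm 11.0 3 85
new 0.522 far edge d mm 11.0 4 80
new 0.526 far edge d mm 10.0 8 66
new 0.53 far edge d mm 10.0 11 42
```

```bash
python3 -m inch '[[[0,0,0.5],[0,0,0],75],[[0,0,0.5],[0,0,0],65],[[0,0,0.5],[0,0,0],55],[[0,0,0.5],[0,0,0],45],[[0,0,0.5],[0,0,0],38],[[0,0,0.5],[0,0,0],32],[[0,0,0.5],[0,0,0],25],[[0,0,0.5],[0,0,0],20],[[0,0,0.5],[0,0,0],20],[[0,0,0.5],[0,0,0],20],[[0,0,0.5],[0,0,0],20],[[0,0,0.5],[0,0,0],20]]' 40; python3 go.py .5785 .1347 .044 .4
```

```text
time: 18.5
ee_pos: [0.579, 0.1347, 0.0459]
tcp_rot: [-89.9, -0.2, 0.3]
wrist_force: [-0.3, -4.3, 6.2]
opening: 0.0262
t 18.5 [0.579  0.1347 0.0459] [-89.91  -0.22   0.33] q [ 13.1  11.2  -3.5  75.    0.  102.7] F [-0.3 -4.3  6.2] [-0.79 -0.13  0.02] 0.0262
[0.5785, 0.1347, 0.044, 0.4] [-0.5  1.9 -0. ] [-0.001 -0.001  0.004]
```

```bash
python3 - <<'E'
from h import *
ct=bot.camera('top');cs=bot.camera('side');t=ct['frame'];s=cs['frame'].copy()
a=cv2.resize(t[150:245,205:345],(420,285),interpolation=cv2.INTER_CUBIC);a=cv2.copyMakeBorder(a,0,95,0,0,0);b=cv2.resize(s[195:245,265:315],(380,380),interpolation=cv2.INTER_CUBIC)
cv2.imwrite('pics/g.png',np.hstack([a,b])[:,:,::-1])
E
```

```text
(no output)
```

View pics/g.png

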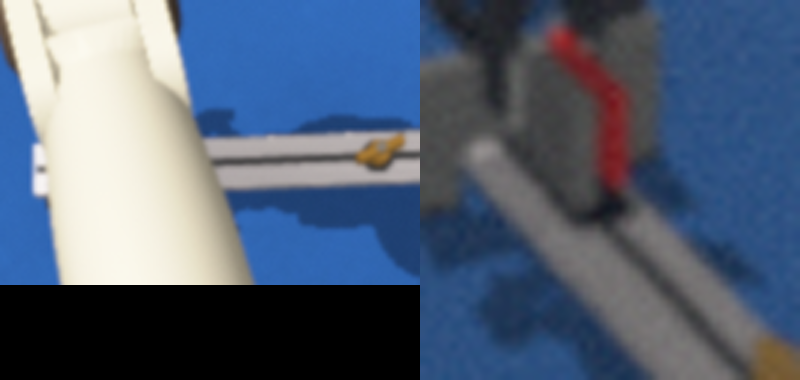

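The lever is flat against the plate; its red edge at (615,130) runs parallel to the grip. The fingers are on both outer faces. I'll settle briefly and hand in.

```bash
python3 -m inch '[[[0,0,0],[0,0,0],20],[[0,0,0],[0,0,0],20],[[0,0,0],[0,0,0],20],[[0,0,0],[0,0,0],20],[[0,0,0],[0,0,0],20]]' 40 && python3 -c "
from workcell import bot
print(bot.job_done())"
```

```text
time: 19.1
ee_pos: [0.5789, 0.1347, 0.0459]
tcp_rot: [-89.9, -0.2, 0.3]
wrist_force: [-0.9, -2.7, 2.5]
opening: 0.0263
the job is handed in; nothing more can be done
None
```

The job is handed in at 19.1 s, with the gripper still holding the leg at the mark and pinching the lever shut. One thing was not seen directly: the arm hid the pointer and the band in both views once the leg was out. No verdict was reported.

- **Wing nut:** I turned it clockwise twice by gripping it. The camera then read about 1.10–1.13 rad, too close to the 1.08 limit, so I pushed the wing directly. At 27 N it hardly moved, so I take it to be on its 1.2 rad stop. The camera and the push disagree slightly, and I trusted the push.
- **Leg:** I pushed it out about 98 mm by its crossbar, the pointer-to-band distance measured beforehand. The position rests on that distance and where the fingers first touched the crossbar. A side-view check of the crossbar edge agreed to about 1.5 mm. The same check on the starting picture was unusable because of the background.
- **Lever:** It was closed with the leg held at that position. The fingers stopped at 26.3 mm, against 27.5 mm for the plate and shut lever. The last picture shows the lever flat against the plate, and the grip is set to 40 N.
- **Bystanders:** I steered clear of the caddies, jug, pot and tongs and felt no unexpected contact. I did not re-measure their positions at the end.

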